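Pop open the buckle case

TASK

I need the brass buckles: press the release button on the longer of the two grey clamshell cases so that its lid springs fully open, then take the hand away. Leave the shorter case shut and do not press its button.

Things in the scene. Friction and masses are not known exactly. Their poses are not given: they have to be found in the camera images.
- long_case_button_top (a point): Top centre of the LONG case's release button: round steel cap, 30 mm across, 58 mm above the bench, in a black collar 46 mm across whose top is at 46 mm. Pressed straight down it travels 8 mm (1.5 N rising to 5 N, plus slight latch friction) and frees the lid after about 5 mm; it springs back. The point moves with it. z up, +x from the button towards the case and its hinge.
- long_case_lid (a joint): Lid angle of the LONG case, rad: 0 shut and latched, 1.75 at its open stop (100 deg); once freed, a spring lifts it there in about 1 s and keeps it. Grey plastic case fixed to the bench, 240 long (y) x 140 deep (x) x 56 mm high. Its front edge, 55 mm from the button's centre, swings up and away from the button. A 50 mm high, 40 mm wide latch hood starts 23 mm from that centre.
- short_case_button_top (a point): The same point on the SHORT case, which must stay shut. Built just like the long one (same depth, height, button, latch and axes; the button is on a low ledge at the middle of the robot-facing long side, 125 mm from the case's middle), but only 150 mm long. Either case may be on the left or the right.
- short_case_lid (a joint): Lid angle of the SHORT case, rad: 0 shut, 1.75 open.

How it is judged:
On the way:
1. the long case's button is pressed down at least 4 mm (distance of long_case_button_top from where it was at the start of the episode above 0.004 m), for 0.02 s.
At the end, for the whole second after the job is handed in: The long case's lid stands still within 10 degrees of its open stop (joint above 1.57 rad), and the short case's lid is shut (below 0.1 rad) (value of joint long_case_lid above 1.57 rad and velocity of joint long_case_lid below 0.1 rad/s and value of joint short_case_lid below 0.1 rad); the robot touches nothing.
It fails at once if the short case's button is pressed (more than 3 mm) or its lid opens (distance of short_case_button_top from where it was at the start of the episode above 0.003 m or value of joint short_case_lid above 0.1 rad).
It also fails if it takes over 29 s, if anything falls off the work surface, if the arm or the gripper's body presses on something with over 40 N, if the wrist force passes 120 N, or if a joint passes its speed limit or range.

ROBOT

A 6-joint arm with a two-finger parallel gripper is mounted at the origin on the work surface. World frame = base frame: x ahead of the robot, y to its left, z up, the work surface at z = 0. Lengths are in m, angles in rad, forces in N, time in s.
With the tool pointing down it reaches from about 0.35 to 1 m from the base axis. Payload 7.1 kg.
Tool frame: the origin (TCP) lies at the very end of the fingers, on their centre line; the grasp point (between the pads) lies 19 mm behind it; z points along the fingers, y is the line along which they close (so a half turn about z gives the same grasp; the last joint's range is limited). The gripper opens to 85 mm and grips with 20 to 120 N. Pads are 22 mm wide; open, the fingers measure 114 mm over their backs; the gripper's body (76 mm by 85 mm) begins 54 mm behind the grasp point. The pads swing forward as they close: fully open they stand 13 mm farther back than shut.
Start: joints at [1.306, 0.423, 1.63, -0, 1.089, -0.019], TCP at [0.152, 0.606, 0.231] pointing down, gripper open.
Joint ranges: [-3, 3], [-0.9, 2.11], [0.09, 2.58], [-1.31, 4.45], [0.11, 2.69], [-2.54, 2.54]. Speed limits (rad/s): [2.39, 2.39, 3.01, 3.14, 3.14, 3.14].

INTERFACE

Orientations are given as a unit quaternion [w, x, y, z].
In Python, from station import arm gives the robot as it stands.
- The arm moves only by the shell command python3 -m inch 'ROWS' [FORCE]. ROWS is JSON, a list of rows, each a list of 3 entries, a list of its own where there are three numbers: the shift along the tool's x, y, z in m, then the turn, a rotation vector about the tool's x, y, z in rad, then the finger opening in m, from 0 to 0.0854. A call has 1 to 5 rows; each row shifts and turns the commanded pose from where the row before left it, along the tool's axes as they then stand; what a row does not reach is not made up. A row lasts 1/8 s, in which the tool goes at most 62.5 mm and 10.7 degrees, less where a joint would pass 70% of its speed; a pose out of reach is approached as far as the arm can. A call with a gripper value outside its range is refused whole. The fingers move at their own pace and stop on an object; FORCE is the grip in N (left out, the last holds). Time passes only in rows, so rows that do not move let the fingers close. It gives the time, the measured TCP pose, the force, the opening and the grip force at its end, in the units of the state.
- arm.get_obs(): the state, without advancing time (a new reading comes with each control period).
- arm.read_camera(name): name is "side" or "top" or "wrist"; returns (picture, depth): 384x512x3 uint8, blue, green, red; 384x512 float32, m along the optical axis (not along the pixel's ray), 0 where there is no reading.
- arm.get_calibration(name): a dict with "K" (3x3 intrinsics, pixels), "k1" (the pictures are not rectified: a ray, as slopes to the right and down, at radius r is drawn at 1 + k1 r^2 times it, then the intrinsics apply), "rvec" (rotation vector, rad) and "tvec" (3), from world to camera coordinates, as OpenCV has them. Camera axes: x right, y down, z forward; pixel columns grow to the right and rows downward; lengths in m; the calibration is good to about 2 mm. A picture is of the moment at which its call begins: read the wrist's pose just before it. get_calibration takes no time and is no camera call; for the wrist camera it gives the pose at the moment of the call.
- arm.job_done(): hands the job in; it is judged then, once.
The state is a dict: "t": time; "joint_pos": joint angles; "qvel": joint speeds; "joint_torque": joint torques, N m; "eef_pos": TCP position; "eef_rot": TCP orientation; "force": force on the tool from outside, world axes, zero at the start; "ft_torque": the same for the moment, N m; "opening": opening from 0.0 (shut) to 1.0 (fully open); "grasp_force": force on a finger pad.
Only numpy, scipy, OpenCV 4.12 (cv2) and the standard library are available. Lean on these libraries where they do the work, as an engineer would, in place of code of your own. Each camera call takes 0.05 s, during which the arm holds its last target. There are 200 camera calls.

## Working session

There is one attempt and no reset: what is moved stays moved. The work goes in short steps, Python scripts to look and compute and a shell command to move; the robot and the scene stay as the last step left them, time stands still between calls to the robot, and variables do not carry over. Pictures are saved under pics/ and viewed, at most 10 in all, crops included, and the job is handed in when it is done.

```bash
mkdir -p pics; cat > h.py <<'E'
import numpy as np, cv2
from station import arm
def ray(cal,u,v):
    K=np.array(cal["K"],float);k=cal["k1"]
    p=cv2.undistortPoints(np.array([[[u,v]]],float),K,np.array([k,0,0,0.]))[0,0]
    R=cv2.Rodrigues(np.array(cal["rvec"],float))[0];t=np.array(cal["tvec"],float).ravel()
    return -R.T@t, R.T@np.array([p[0],p[1],1])
def plane(cal,u,v,z):
    o,d=ray(cal,u,v); return o+d*(z-o[2])/d[2]
def pt(cal,u,v,dep):
    o,d=ray(cal,u,v); return o+d*dep
E
python3 - <<'E'
from h import *
o=arm.get_obs();print(o["eef_pos"],o["eef_rot"],o["opening"])
im,d=arm.read_camera("top");cv2.imwrite("pics/top.png",im);np.save("topd.npy",d)
print(arm.get_calibration("top"))
E
```

```text
[0.15188725 0.60569139 0.23051782] [-1.20799284e-04  1.22583967e-01  9.92457832e-01 -7.80309064e-04] 0.9989000498581163
{'K': array([[497.24595703,   0.        , 256.83167196],
       [  0.        , 497.24595703, 182.63204507],
       [  0.        ,   0.        ,   1.        ]]), 'k1': -0.12140480234333706, 'rvec': array([ 2.15875882, -2.17438429,  0.15278449]), 'tvec': array([-0.0306996 ,  0.59184675,  0.94570942])}
```

View pics/top.png

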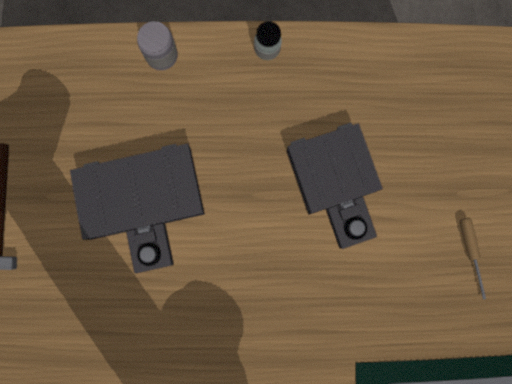

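The long case is on the left with its button at about (148,254). The short case is on the right with its button at about (356,228).

```bash
python3 - <<'E'
from h import *
from scipy.spatial.transform import Rotation as Ro
im=cv2.imread("pics/top.png");c=arm.get_calibration("top");d=np.load("topd.npy")
g=cv2.cvtColor(im,cv2.COLOR_BGR2GRAY)
for u,v in((148,254),(356,228)):
    w=g[v-16:v+17,u-16:u+17]; m=((w>75)*255).astype(np.uint8)
    n,l,s,ce=cv2.connectedComponentsWithStats(m)
    print(n,[(s[i,4],ce[i]+[u-16,v-16]) for i in range(1,n) if s[i,4]>20])
    cs=cv2.HoughCircles(cv2.resize(w,None,fx=4,fy=4,interpolation=cv2.INTER_CUBIC),cv2.HOUGH_GRADIENT,1,100,param1=80,param2=15,minRadius=25,maxRadius=60)
    print(cs if cs is None else cs[0,0]/4+[u-16,v-16,0])
    print("plane",plane(c,u,v,.058),"depth",pt(c,u,v,d[v,u]))
A=plane(c,84,238,.056);B=plane(c,203,213,.056);print("front edge",A,B,np.linalg.norm(A-B),"yaw",np.degrees(np.arctan2(*(A-B)[[1,0]]))-90)
o=arm.get_obs();w,x,y,z=o["eef_rot"];R=Ro.from_quat([x,y,z,w]).as_matrix();print(R.round(3))
P=plane(c,148,254,.058)+[0,0,.05];print("tool shift",R.T@(P-o["eef_pos"]))
E
```

```text
5 [(np.int32(173), array([147.11560694, 254.24855491])), (np.int32(43), array([157.88372093, 269.02325581]))]
[147.375     254.625       7.9000001]
plane [0.45311127 0.17415912 0.058     ] depth [0.45314263 0.17383434 0.05962275]
4 [(np.int32(30), array([370.86666667, 215.66666667])), (np.int32(166), array([356.9939759 , 227.62650602])), (np.int32(73), array([365.50684932, 242.16438356]))]
[357.625      227.875        7.69999981]
plane [ 0.49964164 -0.22513713  0.058     ] depth [ 0.49971461 -0.22567844  0.05552446]
front edge [0.48359363 0.29991326 0.056     ] [0.53105755 0.069348   0.056     ] 0.23540000506598127 yaw 11.632346543902557
[[-0.97   0.243 -0.   ]
 [ 0.243  0.97  -0.001]
 [ 0.    -0.002 -1.   ]]
tool shift [-0.39718303 -0.34505851  0.12304977]
```

```bash
python3 -m inch '[[[-0.04,-0.0345,0],[0,0,0],0],[[-0.04,-0.0345,0],[0,0,0],0],[[-0.04,-0.0345,0],[0,0,0],0],[[-0.04,-0.0345,0],[0,0,0],0],[[-0.04,-0.0345,0],[0,0,0],0]]' && python3 -m inch '[[[-0.04,-0.0345,0],[0,0,0],0],[[-0.04,-0.0345,0.02],[0,0,0],0],[[-0.04,-0.0345,0.02],[0,0,0],0],[[-0.04,-0.0345,0.02],[0,0,0],0],[[-0.037,-0.0345,0.02],[0,0,0],0]]' && python3 -m inch '[[[0,0,0],[0,0,0],0],[[0,0,0],[0,0,0],0]]'
python3 - <<'E'
from h import *
o=arm.get_obs();print(o["t"],o["eef_pos"],o["opening"])
c=arm.get_calibration("wrist");im,d=arm.read_camera("wrist");cv2.imwrite("pics/w1.png",im);np.save("w1d.npy",d);np.save("w1c.npy",c,allow_pickle=True)
c=arm.get_calibration("side");im,d=arm.read_camera("side");cv2.imwrite("pics/s1.png",im)
E
```

```text
t: 0.68
eef_pos: [0.3046, 0.3886, 0.231]
eef_rot: [-0.0, 0.122, 0.992, -0.0]
force: [0.6, 0.8, -0.3]
opening: 0.002
grasp_force: 0.0
t: 1.3
eef_pos: [0.4539, 0.1734, 0.1506]
eef_rot: [-0.0, 0.123, 0.992, -0.0]
force: [1.4, 0.3, -0.4]
opening: -0.003
grasp_force: 0.0
t: 1.55
eef_pos: [0.4528, 0.1749, 0.1511]
eef_rot: [-0.0, 0.123, 0.992, -0.0]
force: [-0.1, 0.2, 1.3]
opening: -0.001
grasp_force: 0.0
1.55 [0.45284119 0.17491431 0.15111526] -0.0005814054389017356
```

View pics/w1.png

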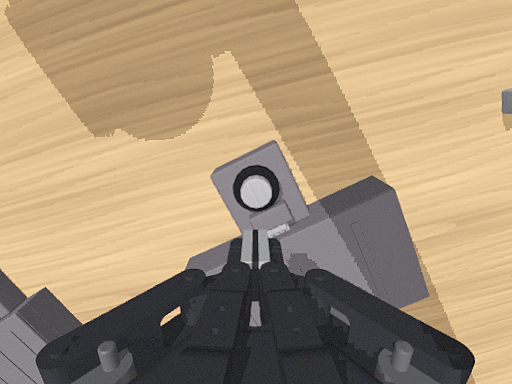

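The wrist view shows the button at about (257,192), just ahead of the closed fingertips at about (256,235).

```bash
python3 - <<'E'
from h import *
from scipy.spatial.transform import Rotation as Ro
c=np.load("w1c.npy",allow_pickle=True).item();d=np.load("w1d.npy")
P=plane(c,257,192,.058);print(P,pt(c,257,192,d[192,257]))
o=arm.get_obs();w,x,y,z=o["eef_rot"];R=Ro.from_quat([x,y,z,w]);print(R.inv().apply(P-o["eef_pos"]))
E
```

```text
[0.45018808 0.17762096 0.058     ] [0.45022101 0.17761359 0.0578918 ]
[0.0030164  0.00107326 0.09363934]
```

```bash
python3 -m inch '[[[0.002,0.001,0.04],[0,0,0],0],[[0,0,0.04],[0,0,0],0],[[0,0,0.01],[0,0,0],0],[[0,0,0.004],[0,0,0],0],[[0,0,0.003],[0,0,0],0]]' && python3 -m inch '[[[0,0,0.002],[0,0,0],0],[[0,0,0],[0,0,0],0]]'; python3 - <<'E'
from h import *
im,d=arm.read_camera("side");cv2.imwrite("pics/s2.png",im)
E
```

```text
t: 2.28
eef_pos: [0.4519, 0.177, 0.0553]
eef_rot: [0.001, 0.122, 0.992, 0.0]
force: [-2.3, 1.1, 3.4]
opening: -0.003
grasp_force: 1.6
t: 2.52
eef_pos: [0.4521, 0.1768, 0.053]
eef_rot: [0.001, 0.123, 0.992, 0.0]
force: [-1.7, 2.7, 3.9]
opening: 0.004
grasp_force: 1.8
```

View pics/s2.png

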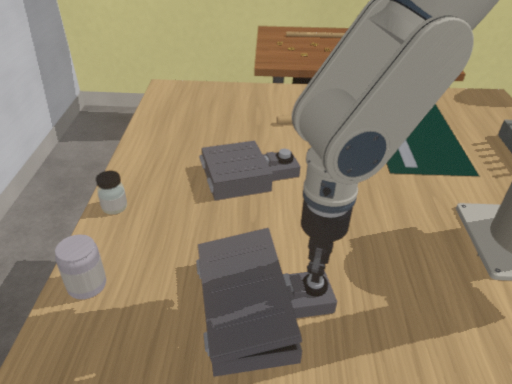

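The tip is on the button near (316,285), and the long lid already seems to be lifting. I'll press slightly further, then withdraw.

```bash
python3 -m inch '[[[0,0,0.0015],[0,0,0],0],[[0,0,0],[0,0,0],0],[[0,0,0],[0,0,0],0]]' && python3 -m inch '[[[0,0,-0.02],[0,0,0],0],[[0.02,0,-0.04],[0,0,0],0],[[0.04,0,-0.04],[0,0,0],0],[[0.02,0,-0.03],[0,0,0],0],[[0,0,0],[0,0,0],0]]' && python3 -m inch '[[[0,0,0],[0,0,0],0],[[0,0,0],[0,0,0],0],[[0,0,0],[0,0,0],0],[[0,0,0],[0,0,0],0],[[0,0,0],[0,0,0],0]]'; python3 - <<'E'
from h import *
im,d=arm.read_camera("side");cv2.imwrite("pics/s3.png",im)
E
```

```text
t: 2.95
eef_pos: [0.4521, 0.1767, 0.051]
eef_rot: [0.001, 0.123, 0.992, 0.0]
force: [0.3, 3.6, 4.7]
opening: 0.002
grasp_force: 2.2
t: 3.58
eef_pos: [0.3738, 0.1961, 0.1823]
eef_rot: [0.001, 0.122, 0.993, 0.001]
force: [0.1, 0.4, 0.0]
opening: -0.001
grasp_force: 0.0
t: 4.2
eef_pos: [0.3739, 0.1958, 0.1806]
eef_rot: [-0.0, 0.123, 0.992, -0.0]
force: [0.3, 0.7, -0.6]
opening: 0.001
grasp_force: 0.0
```

View pics/s3.png

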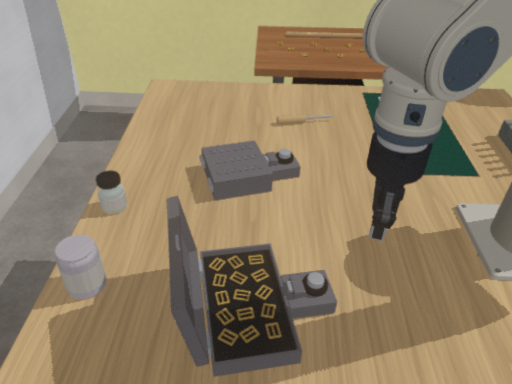

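The long lid stands fully open near (185,280), with the buckles visible. The short case is shut and the hand is clear. I'll let it settle briefly, then hand in.

```bash
python3 -m inch '[[[0,0,0],[0,0,0],0],[[0,0,0],[0,0,0],0],[[0,0,0],[0,0,0],0],[[0,0,0],[0,0,0],0],[[0,0,0],[0,0,0],0]]' && python3 -c "
from station import arm
print(arm.job_done())"
```

```text
t: 4.88
eef_pos: [0.3739, 0.1959, 0.1808]
eef_rot: [0.0, 0.123, 0.992, -0.0]
force: [0.7, 1.2, -0.0]
opening: -0.002
grasp_force: 0.0
the job is handed in; nothing more can be done
None
```

The long case's button was pressed and its lid stands fully open, the short case is still shut and untouched, the hand is clear, and the job is handed in at about 5 s (no verdict was returned).

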